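# Rock test of two drawing boards with a straightedge

### The arm

A 6-joint arm with a two-finger parallel gripper is mounted at the origin on the work surface. World frame = base frame: x ahead of the robot, y to its left, z up, the work surface at z = 0. Lengths are in m, angles in rad, forces in N, time in s.
With the tool pointing down it reaches from about 0.3 to 0.75 m from the base axis. Payload 8.5 kg.
Tool frame: the origin (TCP) lies on the centre line of the jaws, within the pads' length; the fingertips stand 19 mm ahead of it and the grasp point (between the pads) is the TCP (robot.tip_reach is the distance from the TCP to the fingertips, in m); z points along the fingers, y is the direction in which the jaws open and shut (so a half turn about z gives the same grasp; the last joint's range is limited). The gripper opens to 85 mm and grips with 20 to 120 N. Pads are 22 mm wide; open, the fingers measure 114 mm over their backs; the gripper's body (76 mm by 85 mm) begins 54 mm behind the grasp point. The pads swing forward as they close: fully open they stand 13 mm farther back than shut.
Start: joints at [-1.433, 0.381, 1.297, -0, 1.464, -0.215], TCP at [0.19, -0.516, 0.25] pointing down, gripper open.
Joint ranges: [-3.11, 3.11], [-0.89, 2.33], [0.22, 2.48], [-1.42, 4.56], [0.17, 2.85], [-2.88, 2.88]. Speed limits (rad/s): [2.39, 2.39, 3.14, 3.14, 3.14, 3.14].

### API

Orientations are given as a 3x3 rotation matrix whose columns are the frame's x, y, z axes.
In Python, from rig import robot, eyes gives the robot as it stands. The module is installed in compiled form; this text tells all that it offers.
- The arm moves only by the shell command python3 -m jog 'ROWS'. ROWS is text: rows parted by semicolons, each of 7 numbers parted by spaces: the shift along the tool's x, y, z in cm, then the turn, a rotation vector about the tool's x, y, z in rad, then the opening, from -1 (shut) to 1 (fully open). A call has 1 to 20 rows; each row is the pose to reach, as a shift and turn from the pose measured when the call began, along the tool's axes at that moment; what a row does not reach only later rows make up. A row lasts 1/12 s, in which the tool goes at most 41.7 mm and 7.16 degrees, less where a joint would pass 70% of its speed; a pose out of reach is approached as far as the arm can. A call with a gripper value outside its range is refused whole. The fingers move at their own pace and stop on an object; the grip force is fixed at half the most. Time passes only in rows, so rows that repeat a pose let the fingers close. It gives the time, the measured TCP pose, the force and the opening at its end, in the units of the state.
- robot.sense(): the state, without advancing time (a new reading comes with each control period).
- eyes.camera(name): name is "scene" or "top"; returns the picture (420x560x3 uint8, red, green, blue); there is no depth.
- eyes.camera_model(name): a dict with "K" (3x3 intrinsics, pixels), "xyz" and "rotation" of the camera in the world. Camera axes: x right, y down, z forward; pixel columns grow to the right and rows downward; lengths in m; the calibration is good to about 2 mm. A picture is of the moment at which its call begins. camera_model takes no time and is no camera call.
- robot.hand_in(): hands the job in, once; it reports no verdict.
Trained networks look in the newest picture that a camera, given by its name, has taken for a name from the list of things; names that differ only in an ending like _2 or _b are one class to them, and where a whole thing is asked for, a point or a joint stands for the part that bears it (a point fixed in the world has none). Each returns a list of dicts, best first, with "conf" (0 to 1); they miss things now and then, are a little off and sometimes report something else, mostly with a low value. They report only what shows in the picture. A call takes as long as a camera call. They do not tell look-alikes from the thing itself.
- eyes.cut_out(camera, query): "mask" (420x560 bool, what is visible of it) and "at" ([row, column] as shares, 0 to 1, of the picture: columns of its width, rows of its height, amid what is visible of it).
- eyes.tip_of(camera, query): "at" ([row, column] as shares, 0 to 1, of the picture: columns of its width, rows of its height: a listed point, or the origin of a listed thing).
The state is a dict: "time_s": time; "qpos": joint angles; "qd": joint speeds; "effort": joint torques, N m; "tool_pos": TCP position; "eef_rot": TCP orientation; "ft_force": force on the tool from outside, world axes, zero at the start; "ft_torque": the same for the moment, N m; "opening": opening from 0.0 (shut) to 1.0 (fully open).
Only numpy, scipy, OpenCV 4.12 (cv2) and the standard library are available. Lean on these libraries where they do the work, as an engineer would, in place of code of your own. Each camera call takes 0.05 s, during which the arm holds its last target. There are 200 camera calls.

### The job

One of the two white drawing boards has swollen in the middle and the other is true. Lay the straightedge lengthwise along the middle of a board, centred, and press down gently, for a moment, with the fingertips, first on the end with the hole and then on the plain end; if it rocks, take it to the other board and repeat the test there. Leave the straightedge lying, released, along the middle of the board on which it does not rock, do not press or put it down on the boards hard (5 to 10 newtons will do, 40 would bruise them), and leave the pen, eraser and tumbler where they are.

Things in the scene. Friction and masses are not known exactly. Their poses are not given: they have to be found in the camera images.
- straightedge: aluminium straightedge, a strip 220 (x) x 40 (y) x 5 mm, about 0.2 kg. Black upright grip rib on its middle, 70 mm long (x), 14 mm wide (y), its top 30 mm above the underside: pinch the rib across its width. A 10 mm hole goes through the strip 98 mm along +x. Origin: centre of the underside; x points to the hole end, z up.
- hole_end (a point): point to press on the hole end: top face of the straightedge, on its centre line, 80 mm from its middle, between rib and hole (clear strip from 35 to 93 mm). Anywhere beyond 55 mm from the middle serves.
- plain_end (a point): point to press on the plain end: top face, centre line, 80 mm from the middle the other way (-x). On the true board neither end moves when pressed. On the swollen board the strip's middle stands 3 to 6 mm proud and it rocks: the pressed end goes down to the face, tilting it about 0.03 to 0.05 rad one way, then the other.
- board_left: the board on the robot's left (+y): white laminate drawing board with dark edges, 260 x 160 mm, 13 to 14 mm thick, fixed flat to the table. Its long side is x, its short side y, z is up. Origin: centred, 14 mm under its flat face. One of the two boards, either one, has a hard round swelling, too slight to see, at the centre of its face, some 100 mm across, 3 to 6 mm high.
- board_left_top (a point): centre of the left board's nominal flat face, 12.8 to 14 mm above the table (the swelling is not counted); axes as the board's
- board_right: the board on the robot's right (-y): white laminate drawing board with dark edges, 260 x 160 mm, 13 to 14 mm thick, fixed flat to the table. Its long side is x, its short side y, z is up. Origin: centred, 14 mm under its flat face. See the left board for the swelling.
- board_right_top (a point): centre of the right board's nominal flat face, 12.8 to 14 mm above the table (the swelling is not counted); axes as the board's
- pen: bystander: black marker pen, 130 mm long, 12 mm thick, lying beyond the boards; origin: centre of its underside
- eraser: bystander: white eraser, 22 x 50 x 13 mm, lying beyond the boards; origin: centre of its underside
- tumbler: bystander: glass tumbler, 70 mm across, 85 mm tall, standing beyond the boards; origin: centre of its underside
Things that resemble listed ones, but are neither listed nor needed, are in the scene too. Of the things that look like the straightedge, take the one that is farthest to the robot's left at the start.

How it is judged:
By the outcome, as a careful person would: the job done as asked, in the order asked, and still so for the second after the job is handed in, with the robot touching nothing.
It also fails if it takes over 72 s, if anything falls off the work surface, if the arm or the gripper's body presses on something with over 40 N, if the wrist force passes 120 N, or if a joint passes its speed limit or range.

## Working session

There is one attempt and no reset: what is moved stays moved. The work goes in short steps, Python scripts to look and compute and a shell command to move; the robot and the scene stay as the last step left them, time stands still between calls to the robot, and variables do not carry over. Pictures are saved under pics/ and viewed, about 8 in all and at most 12, crops included, and the job is handed in when it is done.

```bash
mkdir -p pics; cat > h.py <<'E'
import numpy as np, cv2
from rig import robot, eyes
def ray(cam,r,c,z):
    m=eyes.camera_model(cam);K=np.array(m["K"]);R=np.array(m["rotation"]);o=np.array(m["xyz"])
    d=R@np.linalg.inv(K)@np.array([c,r,1.]); return o+d*(z-o[2])/d[2]
def proj(cam,p):
    m=eyes.camera_model(cam);K=np.array(m["K"]);R=np.array(m["rotation"]);o=np.array(m["xyz"])
    q=K@(R.T@(np.array(p)-o)); return q[1]/q[2],q[0]/q[2]
def snap(cam,name=None):
    im=eyes.camera(cam)
    if name: cv2.imwrite("pics/"+name+".png",im[:,:,::-1])
    return im
def maskbox(m,cam,z):
    "rotated rectangle of mask, in world at height z: centre, long, short, angle of long axis"
    cs,_=cv2.findContours(m.astype(np.uint8),0,1); c=max(cs,key=cv2.contourArea)[:,0,:]
    P=np.array([ray(cam,r,cc,z)[:2] for cc,r in c],np.float32)
    (cx,cy),(w,h),a=cv2.minAreaRect(P*1000)
    if w<h: w,h,a=h,w,a+90
    return [round(float(v),1) for v in (cx,cy,w,h,(a+90)%180-90)]
E
python3 - <<'E'
from h import *
a=snap("top","top0");b=snap("scene","scene0")
for n,z in [("straightedge",.005),("board_left",.0135),("board_right",.0135),("pen",.006),("eraser",.013),("tumbler",.085)]:
    for d in eyes.cut_out("top",n): print(n,round(d["conf"],2),[round(d["at"][0]*420),round(d["at"][1]*560)],maskbox(d["mask"],"top",z))
for n in["hole_end","plain_end","board_left_top","board_right_top"]:
    for d in eyes.tip_of("top",n):
        r,c=d["at"][0]*420,d["at"][1]*560; print(n,round(d["conf"],2),round(r),round(c),ray("top",r,c,.005 if "end" in n else .0135).round(4))
print(eyes.camera_model("top"))
E
```

```text
straightedge 0.85 [317, 445] [266.8, -421.5, 221.8, 42.0, 60.2]
straightedge 0.67 [194, 270] [545.1, -25.4, 218.4, 42.4, -13.5]
board_left 0.57 [192, 161] [555.8, 235.6, 261.1, 168.9, 0.5]
board_left 0.25 [197, 271] [544.5, -26.6, 217.8, 40.3, -14.2]
board_right 0.84 [200, 371] [533.2, -257.9, 264.3, 163.8, 4.2]
pen 0.78 [106, 190] [760.5, 160.7, 130.5, 17.9, 79.9]
eraser 0.57 [101, 333] [773.3, -174.6, 50.0, 24.1, -78.6]
eraser 0.35 [190, 162] [555.7, 234.3, 261.5, 170.1, 0.9]
tumbler 0.85 [87, 263] [769.8, -3.3, 89.8, 68.1, -0.3]
hole_end 0.84 297 417 [ 0.3073 -0.3588  0.005 ]
hole_end 0.69 161 277 [ 0.6245 -0.0396  0.005 ]
plain_end 0.76 225 261 [ 0.4715 -0.0024  0.005 ]
plain_end 0.69 335 477 [ 0.2265 -0.4885  0.005 ]
board_left_top 0.63 191 159 [0.5503 0.2393 0.0135]
board_left_top 0.44 190 163 [0.5524 0.2294 0.0135]
board_left_top 0.42 226 260 [ 0.4678 -0.0014  0.0135]
board_right_top 0.59 197 373 [ 0.5373 -0.2638  0.0135]
board_right_top 0.47 159 278 [ 0.6275 -0.0414  0.0135]
{'K': array([[454.77488299,   0.        , 287.30080377],
       [  0.        , 454.77488299, 206.81641978],
       [  0.        ,   0.        ,   1.        ]]), 'xyz': array([ 0.36681669, -0.09647087,  1.06271772]), 'rotation': array([[ 5.13356081e-03, -9.90387538e-01,  1.38225071e-01],
       [-9.99538324e-01, -9.42550598e-04,  3.03685893e-02],
       [-2.99463882e-02, -1.38317155e-01, -9.89935139e-01]])}
```

View pics/top0.png

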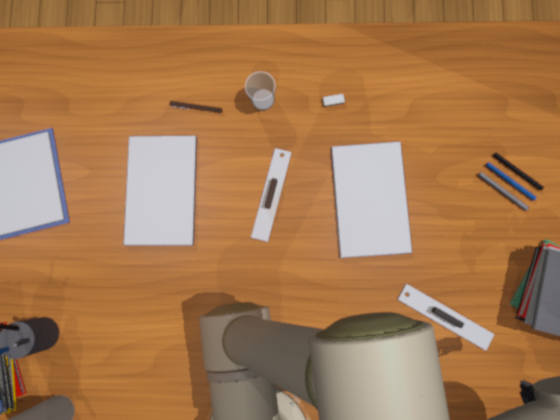

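View pics/scene0.png

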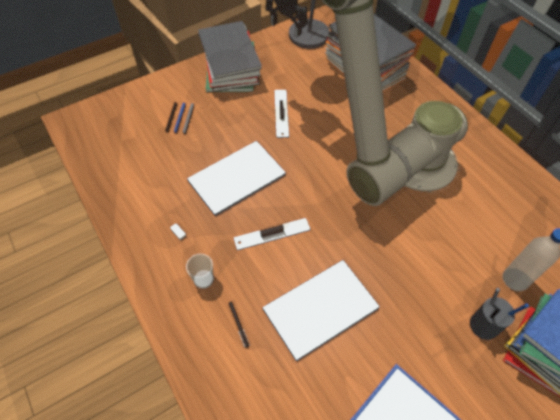

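Two candidates look like the straightedge: (row 194, col 270), y≈-0.025, and (row 317, col 445), y≈-0.42. The first is farther left and is the one meant, with its hole at the far end, around (155, 283). I'll confirm it in a crop.

```bash
cat >> h.py <<'E'
def to(pos,yaw):
    "tool pointing down, tool x at world angle yaw (deg, mod 180): print shift cm and rotvec"
    from scipy.spatial.transform import Rotation as Ro
    s=robot.sense();R=np.array(s["eef_rot"]);best=None
    for k in(0,180):
        a=np.radians(yaw+k);X=np.array([np.cos(a),np.sin(a),0]);Z=np.array([0,0,-1.]);T=np.c_[X,np.cross(Z,X),Z]
        v=Ro.from_matrix(R.T@T).as_rotvec()
        if best is None or np.linalg.norm(v)<np.linalg.norm(best): best=v
    print("shift",(R.T@(np.array(pos)-s["tool_pos"])*100).round(2),"turn",best.round(3))
def st():
    s=robot.sense();R=np.array(s["eef_rot"]);print(round(s["time_s"],2),np.round(s["tool_pos"],4),"yaw",np.degrees(np.arctan2(R[1,0],R[0,0])).round(1),"F",np.round(s["ft_force"],1),"M",np.round(s["ft_torque"],2),"op",round(s["opening"],3),"q6",round(s["qpos"][5],2))
E
python3 - <<'E'
from h import *
im=cv2.imread("pics/top0.png")
cv2.imwrite("pics/crop1.png",cv2.resize(im[135:255,110:420],None,fx=2.5,fy=2.5,interpolation=cv2.INTER_CUBIC))
st();to([.547,-.026,.15],-13.5)
# refine: dark rib & white boards
b=im.astype(int)
dark=(b.max(2)<75);m=np.zeros_like(dark);m[165:220,255:285]=1
print("rib",maskbox(dark&m,"top",.03))
w=(b.min(2)>140)
for n,(r0,r1,c0,c1),z in[("L",(125,255,115,205),.0138),("R",(130,265,325,418),.0138),("S",(140,250,245,300),.005)]:
    m=np.zeros_like(dark);m[r0:r1,c0:c1]=1; print(n,maskbox(w&m,"top",z))
E
```

```text
0.6 [ 0.19   -0.5161  0.2503] yaw 20.2 F [ 0.  -0.2  1. ] M [0.   0.   0.03] op 1.0 q6 -0.22
shift [ 50.43 -33.66  10.03] turn [0.    0.    0.588]Traceback (most recent call last):
  File "<stdin>", line 8, in <module>
  File "h.py", line 15, in maskbox
    cs,_=cv2.findContours(m.astype(np.uint8),0,1); c=max(cs,key=cv2.contourArea)[:,0,:]
                                                     ~~~^^^^^^^^^^^^^^^^^^^^^^^^
ValueError: max() iterable argument is empty
```

View pics/crop1.png

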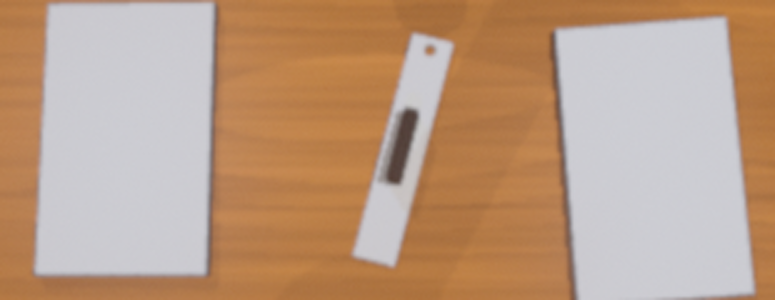

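The crop confirms it: the left strip has its rib at about (192, 270) in the full picture and its hole at the top end, about (155, 282). I'll approach above it while refining the measurements.

```bash
python3 - <<'E'
from h import *
im=cv2.imread("pics/top0.png");b=im.astype(int)
dark=(b.max(2)<115)
for n,M,(r0,r1,c0,c1),z in[("rib",dark,(165,220,255,285),.03),("L",b.min(2)>140,(125,255,115,205),.0138),("R",b.min(2)>140,(130,265,325,418),.0138),("S",b.min(2)>140,(140,250,245,300),.005)]:
    m=np.zeros_like(dark);m[r0:r1,c0:c1]=1; print(n,maskbox(M&m,"top",z))
E
python3 -m jog '12 -8 2 0 0 .12 1;24 -16 4 0 0 .24 0.5;36 -24 6 0 0 .36 0;50.4 -33.7 8 0 0 .588 -0.2;50.4 -33.7 10 0 0 .588 -0.2;50.4 -33.7 10 0 0 .588 -0.2;50.4 -33.7 10 0 0 .588 -0.2;50.4 -33.7 10 0 0 .588 -0.2;50.4 -33.7 10 0 0 .588 -0.2;50.4 -33.7 10 0 0 .588 -0.2;50.4 -33.7 10 0 0 .588 -0.2;50.4 -33.7 10 0 0 .588 -0.2;50.4 -33.7 10 0 0 .588 -0.2;50.4 -33.7 10 0 0 .588 -0.2;50.4 -33.7 10 0 0 .588 -0.2;50.4 -33.7 10 0 0 .588 -0.2;50.4 -33.7 10 0 0 .588 -0.2;50.4 -33.7 10 0 0 .588 -0.2'
```

```text
rib [543.4, -25.3, 68.4, 13.5, -13.4]
L [555.5, 237.5, 259.6, 162.9, 0.2]
R [533.6, -258.1, 262.5, 162.3, 4.1]
S [545.6, -25.2, 221.7, 42.0, -14.2]
time_s: 2.1
tool_pos: [0.5463, -0.0259, 0.1503]
eef_rot: [[0.973, -0.233, -0.0], [-0.233, -0.973, -0.0], [-0.0, 0.0, -1.0]]
ft_force: [-0.4, 1.0, -0.8]
opening: 0.401
```

```bash
python3 -m jog '-.1 0 4 0 0 0 -.2;-.1 0 8 0 0 .005 -.2;-.1 0 10.5 0 0 .005 -.2;-.1 0 11.5 0 0 .005 -.2;-.1 0 12 0 0 .005 -.2;-.1 0 12 0 0 .005 -.2;-.1 0 12 0 0 .005 -.2'; python3 -c "
from h import *
st()"
```

```text
time_s: 2.68
tool_pos: [0.5461, -0.0264, 0.0318]
eef_rot: [[0.971, -0.238, 0.002], [-0.238, -0.971, -0.001], [0.002, 0.0, -1.0]]
ft_force: [0.1, 0.4, 0.1]
opening: 0.401
2.68 [ 0.5461 -0.0264  0.0318] yaw -13.8 F [0.1 0.4 0.1] M [-0.03  0.05  0.01] op 0.401 q6 1.55
```

```bash
python3 -m jog '0 0 .1 0 0 0 -1;0 0 .1 0 0 0 -1;0 0 .1 0 0 0 -1;0 0 .1 0 0 0 -1;0 0 .1 0 0 0 -1;0 0 .1 0 0 0 -1'; python3 -c "
from h import *
st()"; python3 -m jog '0 0 -1 0 0 0 -1;0 0 -3 0 0 0 -1;0 0 -6 0 0 0 -1;0 0 -6 0 0 0 -1;0 0 -6 0 0 0 -1;0 0 -6 0 0 0 -1'; python3 -c "
from h import *
st();to([.5355,-.258,.09],4.1);print('L');to([.5555,.2365,.09],.2)
snap('scene','s2');im=snap('top','t2')
b=im.astype(int)"
```

```text
time_s: 3.18
tool_pos: [0.547, -0.0268, 0.0326]
eef_rot: [[0.971, -0.238, 0.006], [-0.238, -0.971, -0.002], [0.006, 0.001, -1.0]]
ft_force: [0.3, -1.3, 6.6]
opening: 0.148
3.18 [ 0.547  -0.0268  0.0326] yaw -13.8 F [ 0.3 -1.3  6.6] M [-0.11  0.13 -0.03] op 0.148 q6 1.55
time_s: 3.68
tool_pos: [0.5464, -0.0265, 0.0927]
eef_rot: [[0.971, -0.238, 0.006], [-0.238, -0.971, -0.002], [0.006, 0.001, -1.0]]
ft_force: [0.2, -0.1, -0.7]
opening: 0.147
3.68 [ 0.5464 -0.0265  0.0927] yaw -13.8 F [ 0.2 -0.1 -0.7] M [ 0.    0.02 -0.01] op 0.147 q6 1.55
shift [ 4.45 22.74  0.31] turn [ 0.002 -0.006 -0.312]
L
shift [ -5.38 -25.76   0.22] turn [ 0.001 -0.006 -0.244]
```

View pics/s2.png

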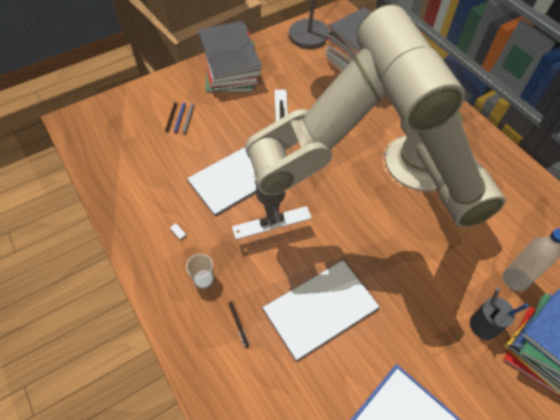

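```bash
python3 -m jog '1 5 .3 0 0 -.1 -1;2 10 .3 0 0 -.2 -1;3 14 .3 0 0 -.312 -1;4 18 .3 0 0 -.312 -1;4.4 21 .3 0 0 -.312 -1;4.45 22.7 .3 .002 -.006 -.312 -1;4.45 22.7 .3 .002 -.006 -.312 -1;4.45 22.7 1 .002 -.006 -.312 -1;4.45 22.7 2 .002 -.006 -.312 -1;4.45 22.7 3 .002 -.006 -.312 -1;4.45 22.7 3.5 .002 -.006 -.312 -1;4.45 22.7 3.5 .002 -.006 -.312 -1;4.45 22.7 3.5 .002 -.006 -.312 -1'; python3 - <<'E'
from h import *
st();to([.5355,-.258,.055],4.1);print(robot.tip_reach)
im=snap('top','t3');cv2.imwrite('pics/t3c.png',cv2.resize(im[100:300,300:450,::-1],None,fx=3,fy=3))
E
```

```text
time_s: 4.87
tool_pos: [0.5355, -0.2568, 0.0567]
eef_rot: [[0.997, 0.072, -0.003], [0.072, -0.997, 0.002], [-0.003, -0.002, -1.0]]
ft_force: [0.7, -1.1, -1.3]
opening: 0.151
4.87 [ 0.5355 -0.2568  0.0567] yaw 4.2 F [ 0.7 -1.1 -1.3] M [ 0.01  0.02 -0.04] op 0.151 q6 0.85
shift [-0.01  0.12  0.17] turn [-0.002  0.003  0.001]
0.019
```

View pics/t3c.png

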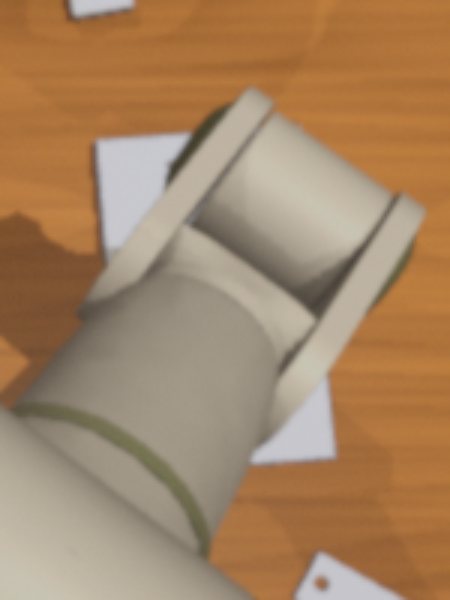

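```bash
python3 -m jog '0 .1 .2 0 0 0 -1;0 .1 .3 0 0 0 -1;0 .1 .4 0 0 0 -1;0 .1 .5 0 0 0 -1;0 .1 .5 0 0 0 -1;0 .1 .5 0 0 0 -1'|egrep 'pos|force';  python3 -m jog '0 0 .1 0 0 0 -1;0 0 .1 0 0 0 -1;0 0 .1 0 0 0 -1'|egrep 'pos|force'
```

```text
tool_pos: [0.5357, -0.2582, 0.0522]
ft_force: [0.0, 0.3, -2.6]
tool_pos: [0.5357, -0.2581, 0.0512]
ft_force: [-0.3, 0.2, -1.4]
```

```bash
for i in 1 2; do python3 -m jog '0 0 .1 0 0 0 -1;0 0 .1 0 0 0 -1;0 0 .1 0 0 0 -1'|egrep 'pos|force'; done
```

```text
tool_pos: [0.5357, -0.2581, 0.0501]
ft_force: [1.1, 0.4, -1.1]
tool_pos: [0.5358, -0.2582, 0.0499]
ft_force: [-1.7, 0.3, 5.3]
```

```bash
python3 -m jog '0 0 -.05 0 0 0 -.2;0 0 -.05 0 0 0 -.2;0 0 -.05 0 0 0 -.2;0 0 -.05 0 0 0 -.2;0 0 -.05 0 0 0 -.2;0 0 -2 0 0 0 -.2;0 0 -5 0 0 0 -.2;0 0 -5 0 0 0 -1;3 0 -5 0 0 0 -1;7.8 0 -5 0 0 0 -1;7.8 0 -5 0 0 0 -1;7.8 0 -5 0 0 0 -1;7.8 0 -5 0 0 0 -1;7.8 0 -3 0 0 0 -1;7.8 0 -1.5 0 0 0 -1;7.8 0 -.4 0 0 0 -1;7.8 0 -.4 0 0 0 -1;7.8 0 -.4 0 0 0 -1'; python3 - <<'E'
from h import *
im=snap('scene','s4');cv2.imwrite('pics/s4c.png',cv2.resize(im[120:260,160:340,::-1],None,fx=4,fy=4,interpolation=cv2.INTER_CUBIC))
for d in eyes.cut_out("scene","straightedge"): print(d["conf"],d["at"][0]*420,d["at"][1]*560,maskbox(d["mask"],"scene",.022))
for n in("hole_end","plain_end"):
    for d in eyes.tip_of("scene",n):print(n,d["conf"],ray("scene",d["at"][0]*420,d["at"][1]*560,.022).round(4))
E
```

```text
time_s: 7.67
tool_pos: [0.6129, -0.2528, 0.0538]
eef_rot: [[0.997, 0.072, -0.002], [0.072, -0.997, 0.001], [-0.002, -0.001, -1.0]]
ft_force: [0.2, 0.3, 1.4]
opening: 0.002
0.65 123.816 280.11199999999997 [289.4, -373.2, 141.5, 37.0, 58.2]
0.59 169.89000000000001 233.12800000000001 [530.9, -260.0, 220.4, 47.1, 4.2]
hole_end 0.85 [ 0.3006 -0.3368  0.022 ]
hole_end 0.6 [ 0.6039 -0.2556  0.022 ]
plain_end 0.85 [ 0.454  -0.2644  0.022 ]
plain_end 0.7 [ 0.2178 -0.4862  0.022 ]
plain_end 0.16 [ 0.5339 -0.254   0.022 ]
```

View pics/s4c.png

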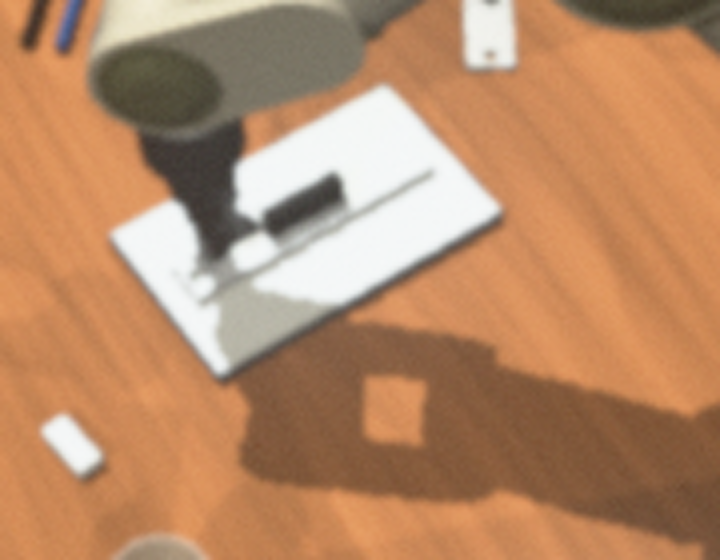

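The strip lies centred along the right board and the fingers are over its hole end. Now I'll press gently.

```bash
python3 -m jog '0 0 .4 0 0 0 -1;0 0 .7 0 0 0 -1;0 0 .9 0 0 0 -1;0 0 .9 0 0 0 -1'|egrep 'pos|force'; for i in 1 2 3; do python3 -m jog '0 0 .15 0 0 0 -1;0 0 .15 0 0 0 -1;0 0 .15 0 0 0 -1'|egrep 'pos|force'; done
```

```text
tool_pos: [0.6136, -0.2527, 0.0453]
ft_force: [-0.9, 0.2, -0.3]
tool_pos: [0.6136, -0.2527, 0.0437]
ft_force: [-0.3, 0.8, 0.1]
tool_pos: [0.6135, -0.2526, 0.0421]
ft_force: [0.2, -0.0, -0.7]
tool_pos: [0.6135, -0.2526, 0.0405]
ft_force: [0.6, 0.2, 0.1]
```

```bash
for i in 1 2 3 4; do python3 -m jog '0 0 .1 0 0 0 -1;0 0 .1 0 0 0 -1;0 0 .1 0 0 0 -1'|egrep 'pos|force'; done
```

```text
tool_pos: [0.6135, -0.2526, 0.0395]
ft_force: [-0.5, 1.2, -0.3]
tool_pos: [0.6136, -0.2527, 0.039]
ft_force: [-0.4, 0.4, 5.5]
tool_pos: [0.6136, -0.2527, 0.0389]
ft_force: [-3.1, 1.6, 8.7]
tool_pos: [0.6136, -0.2527, 0.0388]
ft_force: [-3.1, 1.8, 8.7]
```

```bash
python3 -c "
from h import *
snap('scene','s5')"; python3 -m jog '0 0 -1.5 0 0 0 -1;0 0 -4 0 0 0 -1;-4 0 -4 0 0 0 -1;-8 0 -4 0 0 0 -1;-12 0 -4 0 0 0 -1;-15.8 0 -4 0 0 0 -1;-15.8 0 -4 0 0 0 -1;-15.8 0 -4 0 0 0 -1;-15.8 0 -2 0 0 0 -1;-15.8 0 -1.2 0 0 0 -1;-15.8 0 -1.2 0 0 0 -1;-15.8 0 -1.2 0 0 0 -1'|egrep 'pos|force'; python3 -c "
from h import *
snap('scene','s6')"
for i in 1 2 3; do python3 -m jog '0 0 .15 0 0 0 -1;0 0 .15 0 0 0 -1;0 0 .15 0 0 0 -1'|egrep 'pos|force'; done
```

```text
tool_pos: [0.4566, -0.264, 0.0506]
ft_force: [-0.2, -0.7, -0.2]
tool_pos: [0.457, -0.2642, 0.0498]
ft_force: [-0.4, -0.6, 0.2]
tool_pos: [0.457, -0.2642, 0.0484]
ft_force: [-0.4, 0.4, 0.3]
tool_pos: [0.4569, -0.2642, 0.0468]
ft_force: [-0.4, 0.4, -0.9]
```

```bash
for i in 1 2 3 4 ; do python3 -m jog '0 0 .1 0 0 0 -1;0 0 .1 0 0 0 -1;0 0 .1 0 0 0 -1'|egrep 'pos|force'; done
```

```text
tool_pos: [0.4569, -0.2642, 0.0458]
ft_force: [-0.3, -0.1, 0.2]
tool_pos: [0.4569, -0.2641, 0.0447]
ft_force: [0.3, 0.1, 0.4]
tool_pos: [0.4568, -0.2641, 0.0436]
ft_force: [0.5, 0.1, 0.2]
tool_pos: [0.4568, -0.2641, 0.0426]
ft_force: [0.4, 1.3, -0.4]
```

```bash
for i in 1 2 3 4; do python3 -m jog '0 0 .1 0 0 0 -1;0 0 .1 0 0 0 -1;0 0 .1 0 0 0 -1'|egrep 'pos|force'; done
```

```text
tool_pos: [0.4568, -0.2641, 0.0415]
ft_force: [-0.2, 0.0, 1.9]
tool_pos: [0.4568, -0.2641, 0.0404]
ft_force: [0.2, 0.1, 0.4]
tool_pos: [0.4568, -0.2641, 0.0394]
ft_force: [-0.3, 0.7, -0.4]
tool_pos: [0.4568, -0.2641, 0.039]
ft_force: [-1.2, 1.5, 7.5]
```

```bash
python3 - <<'E'
from h import *
im=snap('scene','s7')
L=[cv2.resize(cv2.imread(f'pics/{n}.png')[150:215,180:300],None,fx=6,fy=4.5,interpolation=cv2.INTER_CUBIC) for n in('s5','s7')]
cv2.imwrite('pics/cmp.png',np.vstack(L))
for z in(.0185,.0265): print(proj('scene',[.64,-.25,z]),proj('scene',[.43,-.265,z]))
E
```

```text
(np.float64(191.09804010645053), np.float64(205.40679017386128)) (np.float64(159.3650142974217), np.float64(262.1490083230745))
(np.float64(189.5725762548304), np.float64(205.07053182992715)) (np.float64(157.76515607583326), np.float64(262.08140247596))
```

View pics/cmp.png

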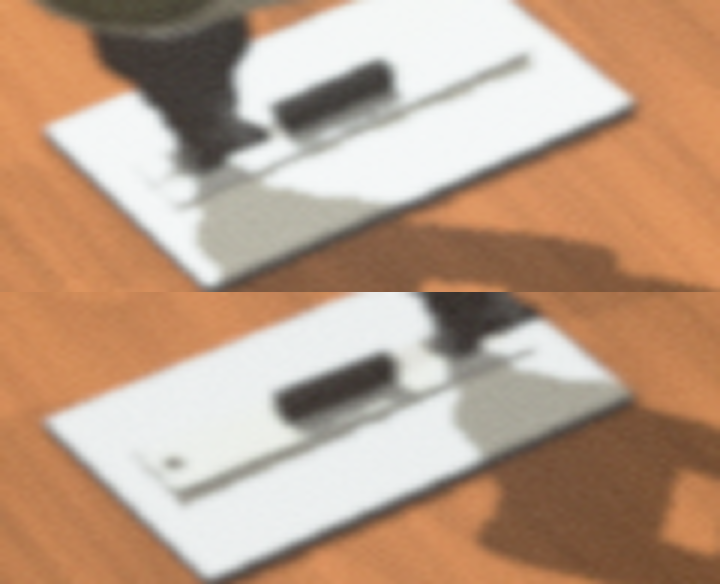

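The right board rocks. With the hole end pressed (upper frame) the shadow gap opens under the plain end. With the plain end pressed (lower frame) the hole end lifts, and the gap shows at the lower left. I'll take the strip to the left board.

```bash
python3 -m jog '0 0 -1.5 0 0 0 -1;0 0 -5 0 0 0 -1;3.5 0 -5 0 0 0 -.2;7.9 0 -5 0 0 0 -.2;7.9 0 -5 0 0 0 -.2;7.9 0 -5 0 0 0 -.2;7.9 0 -5 0 0 0 -.2;7.9 0 -3 0 0 0 -.2;7.9 0 -1.5 0 0 0 -.2;7.9 0 -1.1 0 0 0 -.2;7.9 0 -1.1 0 0 0 -.2;7.9 0 -1.1 0 0 0 -.2'|egrep 'pos|force|open';  python3 -m jog '0 0 0 0 0 0 -1;0 0 0 0 0 0 -1;0 0 0 0 0 0 -1;0 0 0 0 0 0 -1;0 0 0 0 0 0 -1;0 0 0 0 0 0 -1'|egrep 'pos|force|open';  python3 -m jog '0 0 -1 0 0 0 -1;0 0 -4 0 0 0 -1;0 0 -5 0 0 0 -1;0 0 -5 0 0 0 -1;0 0 -5 0 0 0 -1;0 0 -5 0 0 0 -1'|egrep 'pos|force|open'; python3 - <<'E'
from h import *
im=snap('scene','s8');cv2.imwrite('pics/s8c.png',cv2.resize(im[110:230,170:330,::-1],None,fx=4.5,fy=4.5,interpolation=cv2.INTER_CUBIC))
st();to([.5555,.2365,.1],.2)
for n in("hole_end","plain_end"):
    for d in eyes.tip_of("scene",n):print(n,d["conf"],d["at"][0]*420,d["at"][1]*560)
print(proj('scene',[.615,-.252,.073]),proj('scene',[.456,-.264,.073]))
E
```

```text
tool_pos: [0.5352, -0.2587, 0.0505]
ft_force: [-0.0, 0.3, 0.6]
opening: 0.402
tool_pos: [0.5354, -0.259, 0.0517]
ft_force: [-2.0, -1.1, 6.3]
opening: 0.146
tool_pos: [0.5349, -0.2585, 0.1005]
ft_force: [-0.2, -0.3, -1.3]
opening: 0.144
15.9 [ 0.5348 -0.2585  0.1003] yaw 4.2 F [ 0.6  0.3 -2.5] M [-0.02  0.05 -0.02] op 0.143 q6 0.85
shift [ 5.670e+00 -4.922e+01 -2.000e-02] turn [0.001 0.001 0.069]
hole_end 0.95 176.484 210.22400000000002
hole_end 0.58 129.108 283.584
plain_end 0.85 92.694 276.584
plain_end 0.56 151.41 254.688
(np.float64(176.36785319633623), np.float64(210.28865756006354)) (np.float64(151.8234816655293), np.float64(254.56738850180113))
```

View pics/s8c.png

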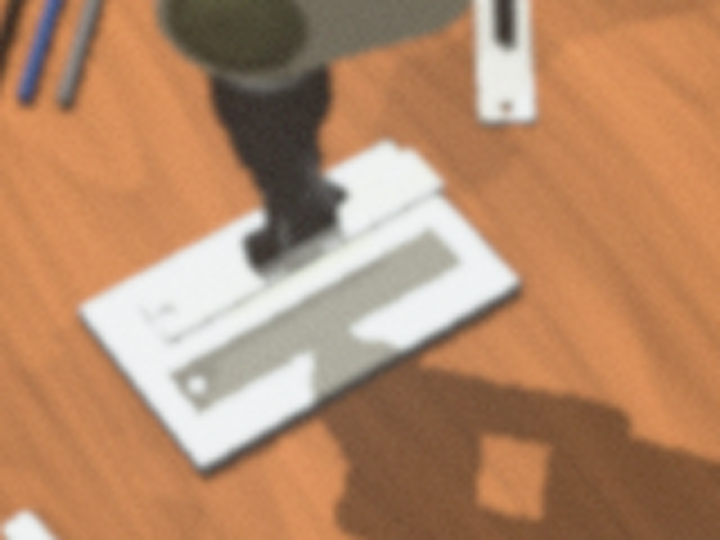

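The strip is held level, its shadow parallel to its edge. Now I'll carry it to the left board.

```bash
python3 -m jog '.4 -4 0 0 0 0 -1;.8 -8 0 0 0 .01 -1;1.3 -12 0 0 0 .02 -1;1.8 -16 0 0 0 .03 -1;2.3 -20 0 0 0 .04 -1;2.8 -24 0 0 0 .05 -1;3.2 -28 0 0 0 .06 -1;3.7 -32 0 0 0 .069 -1;4.2 -36 0 0 0 .069 -1;4.7 -40 0 0 0 .069 -1;5.2 -44 0 0 0 .069 -1;5.6 -47 0 0 0 .069 -1;5.7 -49.2 0 0 0 .069 -1;5.7 -49.2 0 0 0 .069 -1;5.7 -49.2 0 0 0 .069 -1;5.7 -49.2 0 0 0 .069 -1;5.7 -49.2 2 0 0 .069 -1;5.7 -49.2 3.5 0 0 .069 -1;5.7 -49.2 4.3 0 0 .069 -1;5.7 -49.2 4.3 0 0 .069 -1'; python3 -c "
from h import *
to([.5555,.2365,.053],.2);st()"
```

```text
time_s: 17.67
tool_pos: [0.5553, 0.2348, 0.0551]
eef_rot: [[1.0, 0.002, -0.004], [0.002, -1.0, -0.002], [-0.004, 0.002, -1.0]]
ft_force: [0.3, -0.0, -1.5]
opening: 0.144
shift [ 0.02 -0.17  0.21] turn [ 0.002  0.004 -0.001]
17.67 [0.5553 0.2348 0.0551] yaw 0.1 F [ 0.3 -0.  -1.5] M [ 0.01 -0.04 -0.  ] op 0.144 q6 1.77
```

```bash
python3 -m jog '0 -.15 .2 0 0 0 -1;0 -.15 .3 0 0 0 -1;0 -.15 .4 0 0 0 -1;0 -.15 .4 0 0 0 -1;0 -.15 .4 0 0 0 -1'|egrep 'pos|force'; for i in 1 2 3 4; do python3 -m jog '0 0 .1 0 0 0 -1;0 0 .1 0 0 0 -1;0 0 .1 0 0 0 -1'|egrep 'pos|force'; done
```

```text
tool_pos: [0.5555, 0.2363, 0.0516]
ft_force: [0.2, 0.2, -1.9]
tool_pos: [0.5555, 0.2364, 0.0507]
ft_force: [0.5, 0.7, -1.0]
tool_pos: [0.5555, 0.2364, 0.0496]
ft_force: [0.3, -0.8, -2.7]
tool_pos: [0.5556, 0.2364, 0.0488]
ft_force: [0.1, -0.1, 0.3]
tool_pos: [0.5557, 0.2365, 0.048]
ft_force: [-1.6, -0.6, 2.4]
```

```bash
python3 -m jog '0 0 .1 0 0 0 -1;0 0 .1 0 0 0 -1;0 0 .1 0 0 0 -1'|egrep 'pos|force'
```

```text
tool_pos: [0.5557, 0.2365, 0.0477]
ft_force: [-4.0, -0.0, 6.9]
```

```bash
python3 -m jog '0 0 -.05 0 0 0 -.2;0 0 -.05 0 0 0 -.2;0 0 -.05 0 0 0 -.2;0 0 -.05 0 0 0 -.2;0 0 -.05 0 0 0 -.2;0 0 -2 0 0 0 -.2;0 0 -5 0 0 0 -.2;0 0 -5 0 0 0 -1;3 0 -5 0 0 0 -1;7.8 0 -5 0 0 0 -1;7.8 0 -5 0 0 0 -1;7.8 0 -5 0 0 0 -1;7.8 0 -5 0 0 0 -1;7.8 0 -3 0 0 0 -1;7.8 0 -1.5 0 0 0 -1;7.8 0 -.1 0 0 0 -1;7.8 0 -.1 0 0 0 -1;7.8 0 -.1 0 0 0 -1'; python3 - <<'E'
from h import *
im=snap('scene','s9');cv2.imwrite('pics/s9c.png',cv2.resize(im[240:370,240:400,::-1],None,fx=4.5,fy=4.5,interpolation=cv2.INTER_CUBIC))
for d in eyes.cut_out("scene","straightedge"): print(d["conf"],maskbox(d["mask"],"scene",.0185))
for n in("hole_end","plain_end"):
    for d in eyes.tip_of("scene",n):print(n,d["conf"],ray("scene",d["at"][0]*420,d["at"][1]*560,.0185).round(4))
E
```

```text
time_s: 20.83
tool_pos: [0.6326, 0.2369, 0.0485]
eef_rot: [[1.0, 0.003, -0.003], [0.003, -1.0, -0.002], [-0.003, 0.002, -1.0]]
ft_force: [0.5, -0.2, 0.4]
opening: -0.002
0.77 [270.8, -406.6, 220.6, 45.3, 59.7]
0.68 [515.5, 236.4, 150.8, 41.7, 3.3]
hole_end 0.63 [ 0.2954 -0.3473  0.0185]
hole_end 0.55 [0.6252 0.2391 0.0185]
hole_end 0.4 [ 0.5326 -0.26    0.0185]
plain_end 0.81 [ 0.2242 -0.4904  0.0185]
plain_end 0.68 [0.4756 0.231  0.0185]
```

View pics/s9c.png

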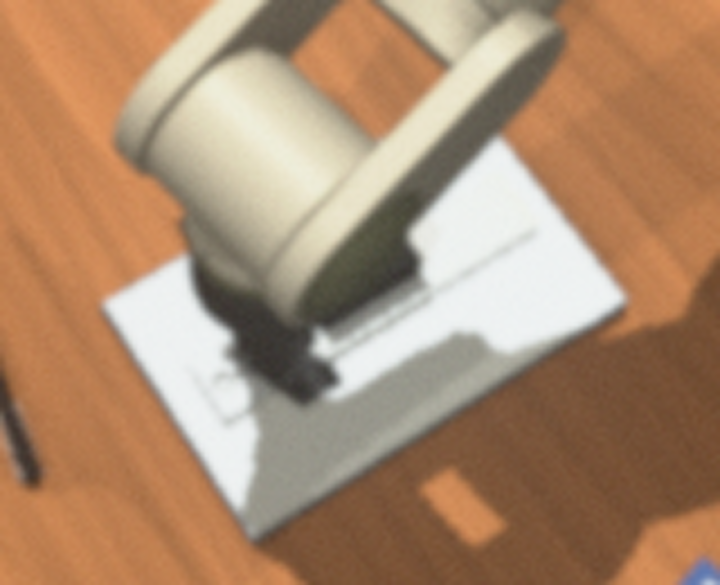

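The strip lies flat and centred, with fingers over the hole end (about (323, 300) in the full picture). Pressing now.

```bash
python3 -m jog '0 0 .3 0 0 0 -1;0 0 .5 0 0 0 -1;0 0 .7 0 0 0 -1;0 0 .7 0 0 0 -1;0 0 .7 0 0 0 -1'|egrep 'pos|force'; for i in 1 2 ; do python3 -m jog '0 0 .1 0 0 0 -1;0 0 .1 0 0 0 -1;0 0 .1 0 0 0 -1'|egrep 'pos|force'; done
```

```text
tool_pos: [0.6339, 0.2369, 0.0426]
ft_force: [0.1, -0.8, -0.6]
tool_pos: [0.6339, 0.2369, 0.0416]
ft_force: [-0.5, 0.6, -0.1]
tool_pos: [0.6338, 0.2369, 0.0405]
ft_force: [-0.6, 0.2, -0.1]
```

```bash
for i in 1 2 3 4; do python3 -m jog '0 0 .1 0 0 0 -1;0 0 .1 0 0 0 -1;0 0 .1 0 0 0 -1'|egrep 'pos|force'; done; python3 -c "
from h import *
snap('scene','s10')"
```

```text
tool_pos: [0.6338, 0.2369, 0.0394]
ft_force: [-0.0, 0.2, 0.4]
tool_pos: [0.6338, 0.2369, 0.0383]
ft_force: [0.1, 0.2, 0.9]
tool_pos: [0.6338, 0.2369, 0.0373]
ft_force: [-0.4, 0.8, 0.1]
tool_pos: [0.6338, 0.2369, 0.0373]
ft_force: [-2.3, -0.4, 6.5]
```

```bash
python3 -m jog '0 0 0 0 0 0 -1;0 0 -1.5 0 0 0 -1;0 0 -4 0 0 0 -1;-4 0 -4 0 0 0 -1;-8 0 -4 0 0 0 -1;-12 0 -4 0 0 0 -1;-15.8 0 -4 0 0 0 -1;-15.8 0 -4 0 0 0 -1;-15.8 0 -4 0 0 0 -1;-15.8 0 -2 0 0 0 -1;-15.8 0 -1 0 0 0 -1;-15.8 0 -.5 0 0 0 -1;-15.8 0 -.4 0 0 0 -1;-15.8 0 -.4 0 0 0 -1'|egrep 'pos|force'; 
for i in 1 2 3; do python3 -m jog '0 0 .1 0 0 0 -1;0 0 .1 0 0 0 -1;0 0 .1 0 0 0 -1'|egrep 'pos|force'; done
```

```text
tool_pos: [0.4763, 0.2364, 0.041]
ft_force: [-0.1, 0.5, 0.8]
tool_pos: [0.4766, 0.2364, 0.0404]
ft_force: [-0.3, -0.0, -0.2]
tool_pos: [0.4767, 0.2364, 0.0395]
ft_force: [0.3, -0.4, -0.2]
tool_pos: [0.4766, 0.2364, 0.0385]
ft_force: [0.7, 0.5, 0.1]
```

```bash
for i in 1 2; do python3 -m jog '0 0 .1 0 0 0 -1;0 0 .1 0 0 0 -1;0 0 .1 0 0 0 -1'|egrep 'pos|force'; done
```

```text
tool_pos: [0.4766, 0.2364, 0.0374]
ft_force: [-0.6, -0.1, -0.3]
tool_pos: [0.4766, 0.2364, 0.0372]
ft_force: [-3.7, -0.5, 10.5]
```

```bash
python3 -c "
from h import *
snap('scene','s11')
L=[cv2.resize(cv2.imread(f'pics/{n}.png')[270:365,255:385],None,fx=5.5,fy=3.1,interpolation=cv2.INTER_CUBIC) for n in('s10','s11')]
cv2.imwrite('pics/cmp2.png',np.vstack(L))"
python3 -m jog '0 0 -1.5 0 0 0 -1;0 0 -4 0 0 0 -1;0 0 -8 0 0 0 -1;-5 0 -10 0 0 0 -1;-8 8 -12 0 0 0 -1;-10 12 -12 0 0 0 -1;-12 16 -12 0 0 0 -1;-12 20 -12 0 0 0 -1;-12 24 -12 0 0 0 -1;-12 24 -12 0 0 0 -1;-12 24 -12 0 0 0 -1;-12 24 -12 0 0 0 -1'
python3 - <<'E'
from h import *
im=snap('top','t12');snap('scene')
cv2.imwrite('pics/t12c.png',cv2.resize(im[60:270,60:420,::-1],None,fx=2.2,fy=2.2))
for d in eyes.cut_out("top","straightedge"): print(d["conf"],maskbox(d["mask"],"top",.0185))
for n,z in[("pen",.006),("eraser",.013),("tumbler",.085)]:
    for d in eyes.cut_out("top",n): print(n,d["conf"],maskbox(d["mask"],"top",z))
for c in("top","scene"):
  for n in("hole_end","plain_end"):
    for d in eyes.tip_of(c,n):print(c,n,d["conf"],ray(c,d["at"][0]*420,d["at"][1]*560,.0185).round(4))
E
```

```text
time_s: 26.47
tool_pos: [0.3572, -0.0058, 0.1577]
eef_rot: [[1.0, -0.003, 0.002], [-0.003, -1.0, -0.002], [0.002, 0.002, -1.0]]
ft_force: [0.7, 0.9, 0.8]
opening: 0.0
0.59 [556.2, 235.1, 219.8, 44.1, 0.1]
0.55 [267.8, -417.3, 217.0, 39.9, 60.0]
0.5 [756.0, 157.1, 128.9, 15.2, 81.3]
pen 0.49 [761.2, 160.2, 125.1, 15.4, 82.3]
eraser 0.48 [773.8, -173.4, 50.4, 24.3, -80.5]
tumbler 0.7 [770.9, -2.1, 87.5, 70.4, -0.3]
top hole_end 0.83 [0.6382 0.241  0.0185]
top hole_end 0.79 [ 0.3093 -0.3549  0.0185]
top plain_end 0.72 [ 0.2246 -0.4835  0.0185]
top plain_end 0.68 [0.4701 0.2344 0.0185]
scene hole_end 0.93 [0.6222 0.2345 0.0185]
scene hole_end 0.58 [ 0.3004 -0.3411  0.0185]
scene plain_end 0.78 [0.4688 0.2338 0.0185]
scene plain_end 0.64 [ 0.231  -0.4836  0.0185]
```

View pics/cmp2.png

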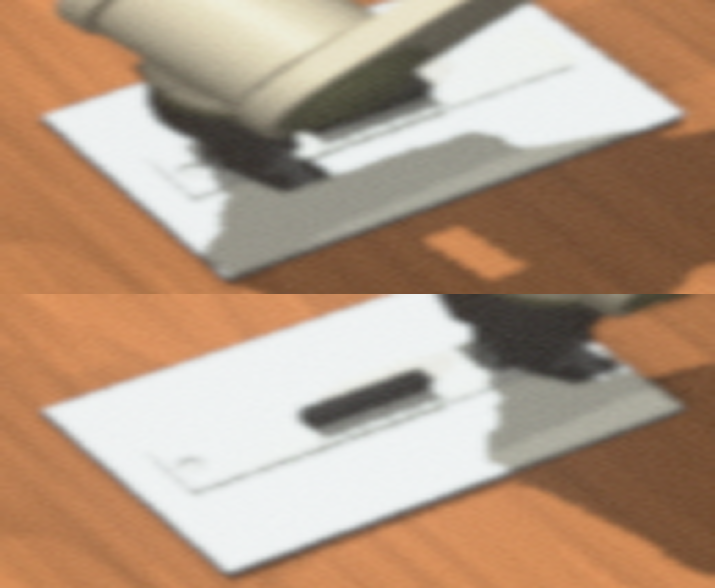

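View pics/t12c.png

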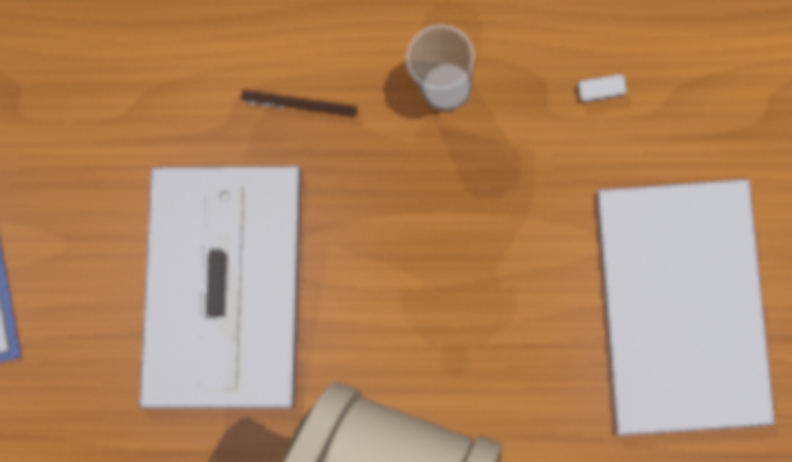

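No gap opens at either end on the left board. The strip lies centred along it, the bystanders haven't moved, and the arm is clear, so I'm handing in.

```bash
python3 -c "
from rig import robot
print(robot.hand_in())"
```

```text
the job is handed in; nothing more can be done
None
```

The straightedge now lies released along the middle of the left board, which is the true one, and I have handed the job in at about 27 s. I used the left-most of the two straightedges.

- **Right board (swollen):** I tested this one first. Pressing the hole end (about 9 N) and then the plain end (about 7.5 N) made the opposite end lift visibly each time.
- **Left board (true):** Pressing the hole end (about 6.5 N) and then the plain end (about 10.5 N, slightly over the suggested 10) opened no gap at either end. Both ends stopped at the same height within 0.1 mm.

**Last checks:**
- **Straightedge position:** its centre is at (0.556, 0.235), against the board centre of (0.5555, 0.2375). The strip lies at 0.1° and the board at 0.2°.
- **Pen, eraser and tumbler:** all three are where they started, within measuring noise.
- **Arm:** it was withdrawn and touching nothing.
- **Disagreement:** the two cameras' estimates of the hole end differ by about 16 mm (0.638 and 0.622 m in x). The outline measurement and the picture both show the strip centred.

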